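Sort the incoming specimens into their racks

ROBOT

A 7-joint arm with a two-finger parallel gripper is mounted at the origin on the work surface. World frame = base frame: x ahead of the robot, y to its left, z up, the work surface at z = 0. Lengths are in m, angles in rad, forces in N, time in s.
With the tool pointing down it reaches from about 0.4 to 0.875 m from the base axis. Payload 4.4 kg.
Tool frame: the origin (TCP) lies midway between the tips of the shut fingers; the grasp point (between the pads) lies 19 mm behind it; z points along the fingers, x is the direction in which the jaws open and shut, and the axes are right-handed (so a half turn about z gives the same grasp; the last joint's range is limited). The gripper opens to 85 mm and grips with 20 to 120 N. Pads are 22 mm wide; open, the fingers measure 114 mm over their backs; the gripper's body (76 mm by 85 mm) begins 54 mm behind the grasp point. The pads swing forward as they close: fully open they stand 13 mm farther back than shut.
Start: joints at [-1.41, 0.628, 0.038, 1.517, -0.027, 0.996, -0.02], TCP at [0.146, 0.633, 0.231] pointing down, gripper open.
Joint ranges: [-3.06, 3.06], [-0.37, 2.12], [-1.25, 1.32], [0.18, 2.47], [-1.1, 4.24], [0.23, 1.98], [-2.94, 2.94]. Speed limits (rad/s): [2.57, 2.57, 3.14, 3.14, 3.14, 3.14, 3.14].

INTERFACE

Orientations are given as a unit quaternion [x, y, z, w].
In Python, from workcell import read_state, imaging, job gives the robot as it stands.
- The arm moves only by the tool apply_moves, never from a script. Its argument "plan" is a list of rows, each a list of 5 numbers: the shift along the tool's x, y, z in cm, then the turn about the tool's z in rad, then the opening, from 0 (shut) to 1 (fully open). In form: [[x, y, z, twist, grip], ...]. A call has 1 to 8 rows; each row is the pose to reach, as a shift and turn from the pose measured when the call began, along the tool's axes at that moment; what a row does not reach only later rows make up. A row lasts 1/10 s, in which the tool goes at most 50 mm and 8.59 degrees, less where a joint would pass 70% of its speed; a pose out of reach is approached as far as the arm can. A call with a gripper value outside its range is refused whole. The fingers move at their own pace and stop on an object; "squeeze" is the grip in N (left out, the last holds). Time passes only in rows, so rows that repeat a pose let the fingers close. It gives the time, the measured TCP pose, the force and the opening at its end, in the units of the state.
- read_state(): the state, without advancing time (a new reading comes with each control period).
- imaging.get_image(name): name is "scene" or "top" or "wrist"; returns a dict with "pixels" (400x640x3 uint8, red, green, blue), "intrinsics" (3x3 intrinsics, pixels), "world_to_cam" (4x4, takes a point from world to camera coordinates); the wrist camera has in their place "T_tool_cam" (4x4, takes a point from camera to tool coordinates, whose origin is the TCP and whose axes are the tool frame's). Camera axes: x right, y up, looking along -z (the intrinsics and any distortion apply to the point x, -y, -z); pixel columns grow to the right and rows downward; lengths in m; the calibration is good to about 2 mm. A picture is of the moment at which its call begins: read the wrist's pose just before it. There is no depth.
- job.close_job(): hands the job in, once; it reports no verdict.
The state is a dict: "time": time; "joint_positions": joint angles; "dq": joint speeds; "joint_torque": joint torques, N m; "ee_pos": TCP position; "orientation": TCP orientation; "force": force on the tool from outside, world axes, zero at the start; "ft_torque": the same for the moment, N m; "finger_gap": finger opening in m.
Only numpy, scipy, OpenCV 4.12 (cv2) and the standard library are available. Lean on these libraries where they do the work, as an engineer would, in place of code of your own. Each camera call takes 0.05 s, during which the arm holds its last target.

TASK

Sort the five specimens that have just come in and stand on the bench: the two red-capped tubes go into free cells of the blue rack, the two green-lidded pots into the steel tray, and the amber culture bottle into a free bay of the orange rack, all standing upright on the rack's or tray's floor. Keep them upright all the way and set each one down rather than dropping it. Leave the glass flask and the blue-capped reagent bottle where they stand.

Things in the scene. Friction and masses are not known exactly. Their poses are not given: they have to be found in the camera images.
- tube_a_mid (a point): slim specimen tube standing upright: off-white body 27 mm in diameter, red screw cap 31 mm in diameter over the top 18 mm; 92 mm tall, about 40 g. The point is its centre, 46 mm above its underside; z is its axis, upwards. Best held by the cap or just under it. One of two loose on the bench.
- tube_b_mid (a point): slim specimen tube standing upright: off-white body 27 mm in diameter, red screw cap 31 mm in diameter over the top 18 mm; 92 mm tall, about 40 g. The point is its centre, 46 mm above its underside; z is its axis, upwards. Best held by the cap or just under it. The other of the two.
- pot_a_mid (a point): squat specimen pot standing upright: white body 46 mm in diameter, green lid 50 mm in diameter over the top 14 mm; 58 mm tall, about 70 g. The point is its centre, 29 mm above its underside; z is its axis, upwards. One of two loose on the bench.
- pot_b_mid (a point): squat specimen pot standing upright: white body 46 mm in diameter, green lid 50 mm in diameter over the top 14 mm; 58 mm tall, about 70 g. The point is its centre, 29 mm above its underside; z is its axis, upwards. The other of the two.
- culture_a_mid (a point): amber blood-culture bottle standing upright: body 36 mm in diameter up to 76 mm, paper label round its lower part, then a shoulder to a narrow neck with a metal collar (25 mm in diameter) and a purple top; 104 mm tall, about 90 g. The point is its centre, 52 mm above its underside; z is its axis, upwards. Best held by the upper part of the body, about 65 mm above its underside.
- tube_rack: blue rack with white end panels, fixed, 60 (x) by 209 mm (y): a row of four square cells, 44 mm inside, centred at y = -73.5, -24.5, 24.5, 73.5 mm, x = 0. Floor 4 mm above the bench, cell walls to 32 mm, end panels to 36 mm. Origin: centre of its underside. The cell at y = -73.5 already holds such a tube, the others are free. Neighbours stand close along y; fingers have room on the x sides.
- pot_tray: shallow steel tray, fixed, 116 (x) by 204 mm (y) over its rim, rim 24 mm high; inside 102 by 192 mm, undivided; floor 3 mm above the bench. Origin: centre of its underside. At x = 0, y = -62 mm it already holds such a pot; the rest is free (room for one at y = 0 and one at y = 62 mm). Neighbours stand close along y; fingers have room on the x sides.
- bottle_rack: orange rack, fixed, 64 (x) by 184 mm (y), plus a 12 mm grip lip at each end: a row of three square bays, 56 mm inside, centred at y = -60, 0, 60 mm, x = 0. Floor 4 mm above the bench, walls 4 mm thick, to 32 mm. Origin: centre of its underside. The bay at y = -60 already holds such a bottle, the others are free. Neighbours stand close along y; fingers have room on the x sides.
- flask_mid (a point): small conical glass flask with a black stopper, loose, not part of the job: base 64 mm in diameter, neck 25 mm, 108 mm tall. The point is on its axis, 54 mm above its underside.
- reagent_mid (a point): white plastic reagent bottle with a blue screw cap, loose, not part of the job: 46 mm in diameter, 96 mm tall. The point is on its axis, 48 mm above its underside.
Things that resemble listed ones, but are neither listed nor needed, are in the scene too. What is shaped like the part that bears tube_b_mid but yellow is not meant.

How it is judged:
At the end, for the whole second after the job is handed in: Tubes in two of the three free cells of the blue rack, pots in the steel tray, amber bottle in one of the two free bays of the orange rack: each with its centre within 6 mm of its height when standing on the floor there, tilted less than 0.15 rad, at rest and released (x of tube_a_mid in the frame of tube_rack between -0.02 and 0.02 m and y of tube_a_mid in the frame of tube_rack between -0.047 and 0.097 m and z of tube_a_mid in the frame of tube_rack between 0.044 and 0.056 m and angle between each of tube_a_mid, tube_b_mid, pot_a_mid, pot_b_mid, culture_a_mid's own z axis and vertical below 0.15 rad and linear speed of each of tube_a, tube_b, pot_a, pot_b, culture_a below 0.02 m/s and x of tube_b_mid in the frame of tube_rack between -0.02 and 0.02 m and y of tube_b_mid in the frame of tube_rack between -0.047 and 0.097 m and z of tube_b_mid in the frame of tube_rack between 0.044 and 0.056 m and x of pot_a_mid in the frame of pot_tray between -0.035 and 0.035 m and y of pot_a_mid in the frame of pot_tray between -0.08 and 0.08 m and z of pot_a_mid in the frame of pot_tray between 0.026 and 0.038 m and x of pot_b_mid in the frame of pot_tray between -0.035 and 0.035 m and y of pot_b_mid in the frame of pot_tray between -0.08 and 0.08 m and z of pot_b_mid in the frame of pot_tray between 0.026 and 0.038 m and x of culture_a_mid in the frame of bottle_rack between -0.02 and 0.02 m and y of culture_a_mid in the frame of bottle_rack between -0.028 and 0.085 m and z of culture_a_mid in the frame of bottle_rack between 0.05 and 0.062 m); the robot touches nothing.
It fails at once if a specimen is tipped by more than about 35 degrees (angle between any of tube_a_mid, tube_b_mid, pot_a_mid, pot_b_mid, culture_a_mid's own z axis and vertical above 0.6 rad).
It fails at once if a specimen is dropped or thrown: it moves faster than 0.7 m/s without being held (a fall of about 25 mm) ((linear speed of tube_a above 0.7 m/s and contact force between tube_a and the fingers below 0.05 N) or (linear speed of tube_b above 0.7 m/s and contact force between tube_b and the fingers below 0.05 N) or (linear speed of pot_a above 0.7 m/s and contact force between pot_a and the fingers below 0.05 N) or (linear speed of pot_b above 0.7 m/s and contact force between pot_b and the fingers below 0.05 N) or (linear speed of culture_a above 0.7 m/s and contact force between culture_a and the fingers below 0.05 N)).
It fails at once if the glass flask or the reagent bottle is moved by more than 20 mm or knocked over (distance of any of flask_mid, reagent_mid from where it was at the start of the episode above 0.02 m).
It also fails if it takes over 120 s, if anything falls off the work surface, if the arm or the gripper's body presses on something with over 40 N, if the wrist force passes 120 N, or if a joint passes its speed limit or range.

## Working session

There is one attempt and no reset: what is moved stays moved. The work goes in short steps, Python scripts to look and compute and a tool call to move; the robot and the scene stay as the last step left them, time stands still between calls to the robot, and variables do not carry over. Pictures are saved under pics/ and viewed, and the job is handed in when it is done.

Besides the shell and the picture viewer there is one more tool, called after "Call:" in YAML: its name, and indented under it one key for each argument. apply_moves: Moves the arm, as the interface text tells. Its arguments: {"type":"object","properties":{"plan":{"type":"array","items":{"type":"array","items":{"type":"number"}}},"squeeze":{"type":"number"}},"required":["plan"]}

```bash
ls; mkdir -p pics
python3 - <<'E'
from workcell import read_state, imaging
import cv2, numpy as np
print(read_state())
for n in ["scene","top","wrist"]:
    d=imaging.get_image(n)
    cv2.imwrite(f"pics/{n}0.png",d["pixels"][:,:,::-1])
    print(n,{k:np.round(v,4).tolist() for k,v in d.items() if k!="pixels"})
E
```

```text
pics
{'time': 0.0, 'joint_positions': array([-1.40981532,  0.62935279,  0.0384065 ,  1.51833525, -0.02697137,
        0.99627684, -0.01994865]), 'dq': array([-0.00120494, -0.0003811 , -0.00025013,  0.00154523, -0.00072881,
        0.00136372, -0.00063317]), 'joint_torque': array([-1.15976542e-03, -5.63409054e+01,  1.22619811e+00, -1.93444330e+01,
        1.10796152e-02,  1.06163911e-02,  7.76333877e-06]), 'ee_pos': array([0.14597115, 0.63278116, 0.23039459]), 'orientation': array([ 7.82543029e-01,  6.22595814e-01, -7.17356853e-04,  5.88053530e-04]), 'force': array([ 0.23794877, -0.41728779,  1.27143702]), 'ft_torque': array([0.03230283, 0.01055353, 0.01724124]), 'finger_gap': 0.08549417854997321}
scene {'intrinsics': [[424.2911, 0.0, 313.5787], [0.0, 424.2911, 201.8727], [0.0, 0.0, 1.0]], 'world_to_cam': [[-0.7577, 0.6526, -0.0006, 0.386], [-0.4594, -0.5328, 0.7107, 0.195], [0.4635, 0.5388, 0.7035, -1.2217], [0.0, 0.0, 0.0, 1.0]]}
top {'intrinsics': [[364.229, 0.0, 325.3027], [0.0, 364.229, 196.2403], [0.0, 0.0, 1.0]], 'world_to_cam': [[-0.0125, -0.9997, 0.019, 0.0058], [0.9957, -0.0107, 0.0917, -0.4852], [-0.0915, 0.02, 0.9956, -0.7612], [0.0, 0.0, 0.0, 1.0]]}
wrist {'intrinsics': [[357.9176, 0.0, 321.7277], [0.0, 357.9176, 201.6361], [0.0, 0.0, 1.0]], 'T_tool_cam': [[1.0, -0.0004, -0.0001, -0.0017], [-0.0004, -0.9612, -0.2759, -0.0698], [-0.0, 0.2759, -0.9612, -0.1421], [0.0, 0.0, 0.0, 1.0]]}
```

View pics/scene0.png

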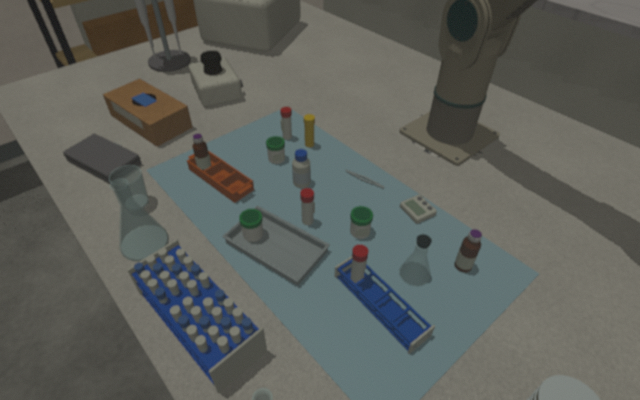

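View pics/top0.png

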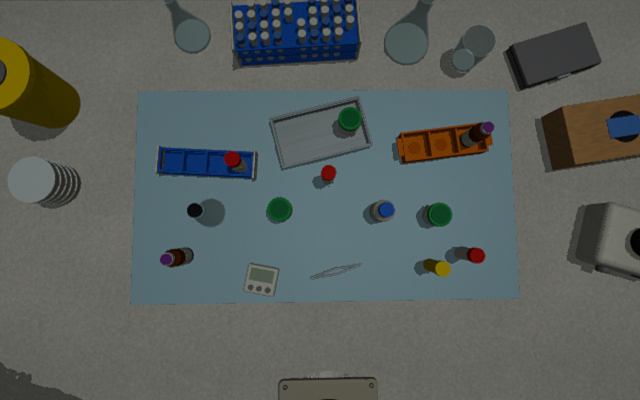

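View pics/wrist0.png

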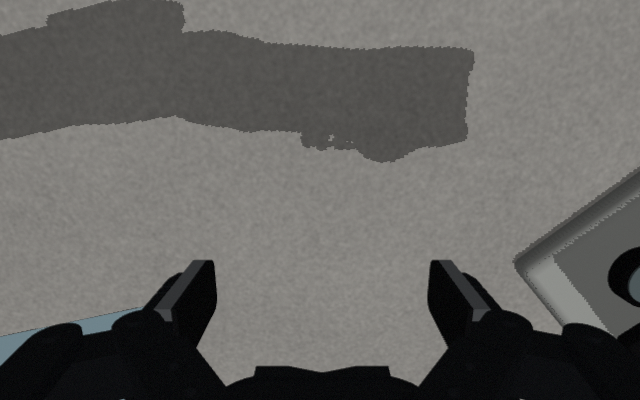

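```bash
cat > h.py <<'E'
from workcell import read_state, imaging
import cv2, numpy as np
from scipy.spatial.transform import Rotation as R
def get(n,save=None):
    s=read_state(); d=imaging.get_image(n); d["bgr"]=d["pixels"][:,:,::-1].copy(); d["hsv"]=cv2.cvtColor(d["bgr"],cv2.COLOR_BGR2HSV)
    if n=="wrist":
        T=np.eye(4); T[:3,:3]=R.from_quat(s["orientation"]).as_matrix(); T[:3,3]=s["ee_pos"]
        d["cw"]=T@d["T_tool_cam"]
    else: d["cw"]=np.linalg.inv(d["world_to_cam"])
    if save: cv2.imwrite(save,d["bgr"])
    return d
def ray(d,uv):
    K=d["intrinsics"]; p=np.array([(uv[0]-K[0,2])/K[0,0],-(uv[1]-K[1,2])/K[1,1],-1.])
    return d["cw"][:3,3], d["cw"][:3,:3]@p
def onz(d,uv,z):
    o,r=ray(d,uv); return o+r*(z-o[2])/r[2]
def proj(d,P):
    c=np.linalg.inv(d["cw"])@np.append(P,1); K=d["intrinsics"]
    return np.array([K[0,0]*c[0]/-c[2]+K[0,2],K[1,1]*c[1]/c[2]+K[1,2]])
def tri(d1,u1,d2,u2):
    o1,r1=ray(d1,u1);o2,r2=ray(d2,u2); r1/=np.linalg.norm(r1);r2/=np.linalg.norm(r2)
    t=np.linalg.lstsq(np.c_[r1,-r2],o2-o1,rcond=None)[0]
    a,b=o1+t[0]*r1,o2+t[1]*r2; return (a+b)/2,np.linalg.norm(a-b)
COL={"red":[((0,140,60),(8,255,255)),((172,140,60),(180,255,255))],"green":[((50,120,30),(85,255,255))],"yellow":[((20,140,60),(35,255,255))],
"purple":[((130,60,30),(165,255,255))],"blue":[((108,150,40),(125,255,255))],"orange":[((8,170,60),(18,255,255))],"black":[((0,0,0),(180,255,35))]}
def blobs(d,c,amin=25):
    m=0
    for lo,hi in COL[c]: m=m|cv2.inRange(d["hsv"],lo,hi)
    n,l,st,ce=cv2.connectedComponentsWithStats(m)
    return [(np.round(ce[i],1).tolist(),st[i].tolist()) for i in range(1,n) if st[i,4]>=amin]
def move(target,yaw=None):
    "shift in tool axes (cm)"
    s=read_state(); M=R.from_quat(s["orientation"]).as_matrix()
    return np.round(M.T@(np.array(target)-s["ee_pos"])*100,2), s["ee_pos"], M
E
python3 - <<'E'
from h import *
t=get("top");s=get("scene")
print(t["cw"][:3,3],s["cw"][:3,3])
for c in ["red","green","yellow","purple","blue","orange","black"]:
  for n,d in (("top",t),("scene",s)):
    for b in blobs(d,c): print(c,n,*b)
E
```

```text
[0.41349115 0.01586114 0.80222043] [0.94827782 0.51021147 0.72104555]
red top [231.8, 158.5] [225, 151, 15, 15, 176]
red top [328.1, 172.2] [321, 165, 15, 15, 172]
red top [476.8, 255.1] [470, 248, 15, 15, 180]
red scene [285.5, 110.2] [282, 108, 8, 6, 41]
red scene [306.7, 193.0] [301, 189, 12, 9, 84]
red scene [359.9, 251.1] [354, 246, 13, 11, 125]
green top [349.7, 118.5] [338, 107, 24, 24, 436]
green top [279.2, 208.9] [267, 197, 25, 24, 450]
green top [439.2, 214.2] [427, 203, 25, 23, 453]
green scene [360.7, 215.9] [351, 207, 21, 17, 136]
green scene [250.7, 219.0] [240, 210, 21, 17, 126]
yellow top [12.9, 71.9] [0, 37, 31, 72, 1526]
yellow top [442.0, 268.3] [435, 261, 15, 16, 191]
yellow scene [309.0, 125.8] [305, 115, 9, 30, 132]
purple top [488.1, 126.6] [483, 122, 11, 11, 93]
purple top [165.5, 259.0] [160, 254, 12, 11, 106]
purple scene [196.9, 136.0] [194, 134, 7, 5, 27]
purple scene [475.3, 233.2] [471, 230, 10, 7, 58]
blue top [296.5, 35.1] [233, 0, 126, 66, 4461]
blue top [634.2, 129.2] [630, 125, 10, 9, 32]
blue top [200.8, 162.5] [158, 147, 95, 31, 1998]
blue top [3
[... 352 characters left out ...]
 332.7] [239, 325, 10, 14, 41]
orange top [435.5, 144.2] [397, 123, 95, 39, 1765]
orange scene [220.4, 174.5] [212, 171, 17, 9, 46]
black top [520.3, 70.1] [506, 45, 51, 45, 447]
black top [582.4, 68.8] [570, 63, 29, 11, 56]
black top [620.8, 113.8] [610, 111, 23, 7, 92]
black top [476.0, 133.8] [468, 124, 19, 19, 205]
black top [627.1, 137.9] [615, 134, 23, 8, 92]
black top [194.3, 210.0] [187, 204, 15, 13, 156]
black top [635.5, 241.4] [630, 229, 10, 27, 197]
black top [180.5, 255.9] [171, 249, 15, 17, 80]
black top [597.6, 267.2] [595, 265, 8, 6, 28]
black scene [43.1, 27.9] [29, 0, 33, 66, 286]
black scene [57.7, 29.8] [42, 0, 32, 63, 391]
black scene [211.2, 62.4] [202, 52, 19, 22, 299]
```

Run:
```python
import cv2
a=cv2.imread("pics/top0.png")[80:310,130:530]
cv2.imwrite("pics/top0c.png",cv2.convertScaleAbs(cv2.resize(a,None,fx=2,fy=2,interpolation=cv2.INTER_CUBIC),alpha=1.5))
```

```text
(no output)
```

View pics/top0c.png

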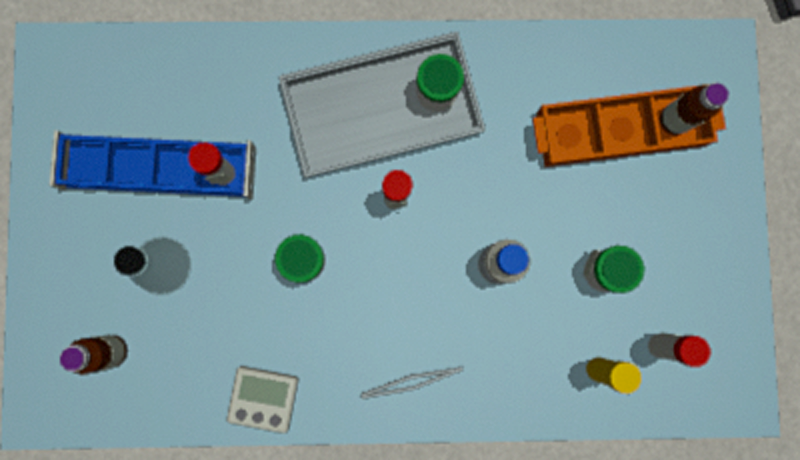

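Run:
```python
import cv2,numpy as np
I=cv2.imread("pics/top0.png")
def c(u,v,w,h,f): return cv2.convertScaleAbs(cv2.resize(I[v:v+h,u:u+w],None,fx=f,fy=f,interpolation=cv2.INTER_CUBIC),alpha=1.6)
cv2.imwrite("pics/z1.png",np.vstack([c(150,140,114,46,7),c(390,115,114,55,7)]))
cv2.imwrite("pics/z2.png",c(264,90,114,84,7))
```

```text
(no output)
```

View pics/z1.png

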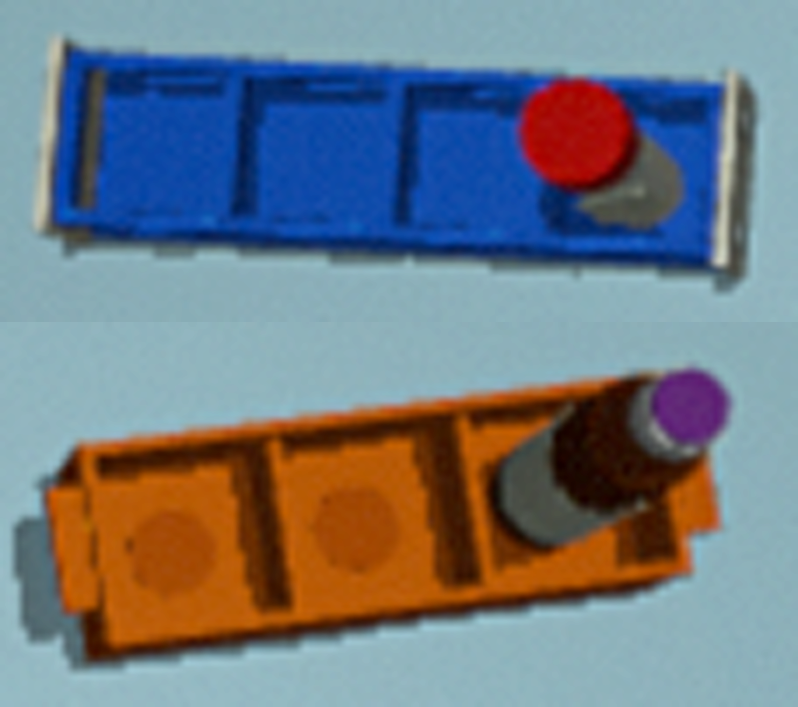

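View pics/z2.png

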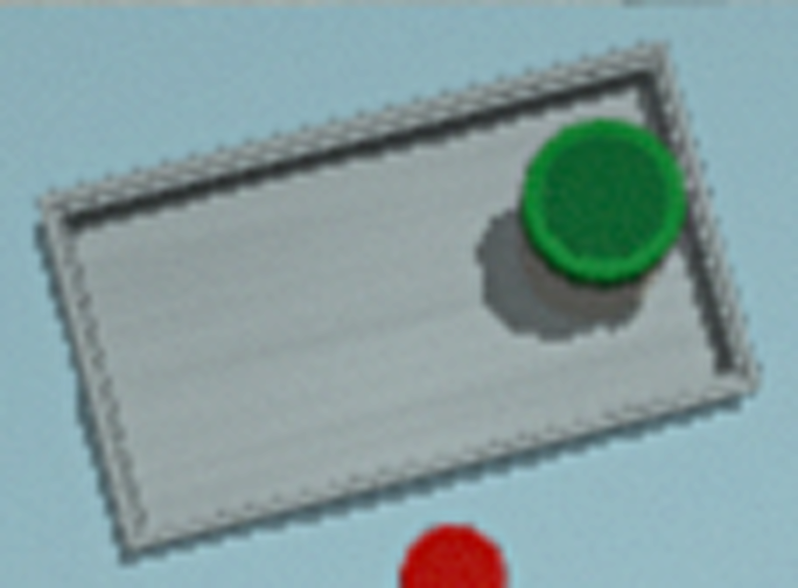

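Run:
```python
from h import *
t=get("top")
def w(l,ox,oy,z): return np.array([onz(t,(ox+u/7,oy+v/7),z)[:2] for u,v in l])
for n,l,ox,oy,z in [("blue",[(58,38),(38,232),(720,265),(737,70)],150,140,.036),("tray",[(42,203),(125,558),(755,380),(660,45)],264,90,.024)]:
    a=w(l,ox,oy,z); c=a.mean(0); e=(a[0]+a[1]-a[2]-a[3])/2; yv=e/np.linalg.norm(e); xv=np.array([yv[1],-yv[0]])
    print(n,a.round(4).tolist(),"c",c.round(4),"len",np.linalg.norm(e).round(4),"wid",np.linalg.norm(a[0]-a[1]).round(4),"yaw",np.arctan2(-yv[0],yv[1]).round(3))
    for y in ([-.0735,-.0245,.0245,.0735] if n=="blue" else [-.062,0,.062]): print("  ",y,(c+yv*y).round(4))
o=w([(172,231),(355,208)],390,115,.004); e=o[0]-o[1]; yv=e/np.linalg.norm(e)
print("orange",o.round(4).tolist(),np.linalg.norm(e),"yaw",np.arctan2(-yv[0],yv[1]).round(3),"-60:",o[1]-yv*.06)
o=w([(80,125),(108,326)],390,115,.032);print("orange left rim",o.round(4).tolist(),o.mean(0))
for n,uv,z in [("tubeP",(328.1,172.2),.092),("tubeQ",(476.8,255.1),.092),("tubeRack",(231.8,158.5),.096),("yellow",(442,268.3),.092),
 ("potP",(279.2,208.9),.058),("potQ",(439.2,214.2),.058),("potTray",(349.7,118.5),.061),("cult",(165.5,259),.104),("cultRack",(488.1,126.6),.108),("reag",(385.7,209.4),.096),("flask",(194.3,210),.108)]:
    p=onz(t,uv,z);print(n,p.round(4),"r",np.hypot(p[0],p[1]).round(3))
```

```text
blue [[0.596, 0.3535], [0.5366, 0.3577], [0.5246, 0.1532], [0.5844, 0.1484]] c [0.5604 0.2532] len 0.2052 wid 0.0595 yaw -0.057
   -0.0735 [0.5562 0.1798]
   -0.0245 [0.559  0.2287]
   0.0245 [0.5618 0.2776]
   0.0735 [0.5646 0.3266]
tray [[0.6556, 0.1188], [0.5435, 0.0931], [0.5977, -0.1027], [0.7053, -0.0753]] c [0.6255 0.0085] len 0.2018 wid 0.115 yaw 0.26
   -0.062 [ 0.6415 -0.0514]
   0 [0.6255 0.0085]
   0.062 [0.6095 0.0684]
orange [[0.5932, -0.2015], [0.6002, -0.2607]] 0.05962993239710077 yaw 0.118 -60: [ 0.60724332 -0.32026239]
orange left rim [[0.6205, -0.1664], [0.5574, -0.173]] [ 0.58891016 -0.16970518]
tubeP [ 0.5263 -0.0045  0.092 ] r 0.526
tubeQ [ 0.3607 -0.2917  0.092 ] r 0.464
tubeRack [0.5545 0.1837 0.096 ] r 0.584
yellow [ 0.3363 -0.2225  0.092 ] r 0.403
potP [0.457  0.0953 0.058 ] r 0.467
potQ [ 0.4423 -0.2328  0.058 ] r 0.5
potTray [ 0.6441 -0.052   0.061 ] r 0.646
cult [0.3624 0.3037 0.104 ] r 0.473
cultRack [ 0.6113 -0.3199  0.108 ] r 0.69
reag [ 0.4514 -0.1157  0.096 ] r 0.466
flask [0.4538 0.2505 0.108 ] r 0.518
```

```bash
cat >> h.py <<'E'
def go(x,y,z,yaw):
    s=read_state(); M=R.from_quat(s["orientation"]).as_matrix()
    sh=M.T@(np.array([x,y,z])-s["ee_pos"])*100
    cur=np.arctan2(M[1,0],M[0,0])
    tw=-(yaw-cur); tw=(tw+np.pi)%(2*np.pi)-np.pi
    print("t",round(s["time"],2),"pos",s["ee_pos"].round(4),"yaw",cur.round(3),"tilt",np.degrees(np.arccos(-M[2,2])).round(2),"gap",round(s["finger_gap"],4),"F",s["force"].round(1)); print("SHIFT cm",sh.round(2),"twist",round(tw,3))
E
python3 -c "
from h import *
go(.3624,.3037,.2,0)"
```

```text
t 0.3 pos [0.1461 0.6332 0.231 ] yaw 1.344 tilt 0.03 gap 0.0857 F [-0.4 -0.3 -0.1]
SHIFT cm [-27.24  28.49   3.12] twist 1.344
```

Call:
apply_moves:
  plan:
    - [-27.2,28.5,3.1,1.34,1]
    - [-27.2,28.5,3.1,1.34,1]
    - [-27.2,28.5,3.1,1.34,1]
    - [-27.2,28.5,3.1,1.34,1]
    - [-27.2,28.5,3.1,1.34,1]
    - [-27.2,28.5,3.1,1.34,1]
    - [-27.2,28.5,3.1,1.34,1]
    - [-27.2,28.5,3.1,1.34,1]
  squeeze: 50

```text
time: 1.1
ee_pos: [0.3637, 0.302, 0.2004]
orientation: [0.998, 0.069, 0.0, 0.0]
force: [0.8, 0.3, 0.4]
finger_gap: 0.0851
```

```bash
python3 -c "
from h import *
go(.3624,.3037,.2,0)"
```

```text
t 1.1 pos [0.3637 0.302  0.2004] yaw 0.137 tilt 0.03 gap 0.0851 F [0.8 0.3 0.4]
SHIFT cm [-0.11 -0.19  0.04] twist 0.137
```

Call:
apply_moves:
  plan:
    - [-0.1,-0.2,0,0.14,1]
    - [-0.1,-0.2,0,0.14,1]
    - [-0.1,-0.2,0,0.14,1]

```text
time: 1.4
ee_pos: [0.362, 0.3048, 0.2004]
orientation: [1.0, 0.001, 0.0, -0.0]
force: [0.2, 0.3, -0.1]
finger_gap: 0.0851
```

```bash
python3 -c "
from h import *
go(.3624,.3037,.2,0)
d=get('wrist','pics/w1.png'); print(blobs(d,'purple'),[ (c,proj(d,c).round(1).tolist()) for c in [(.3624,.3037,.104),(.3624,.3037,0)]])"
```

```text
t 1.4 pos [0.362  0.3048 0.2004] yaw 0.002 tilt 0.03 gap 0.0851 F [ 0.2  0.3 -0.1]
SHIFT cm [0.04 0.11 0.04] twist 0.002
[([322.4, 203.2], [307, 188, 32, 31, 757])] [((0.3624, 0.3037, 0.104), [322.4, 202.9]), ((0.3624, 0.3037, 0), [322.2, 173.1])]
```

View pics/w1.png

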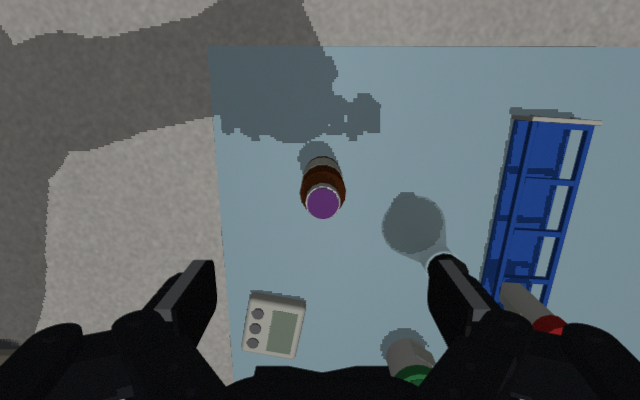

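Call:
apply_moves:
  plan:
    - [0,0.1,4,0,1]
    - [0,0.1,8,0,1]
    - [0,0.1,12,0,1]
    - [0,0.1,14.5,0,1]
    - [0,0.1,15.8,0,1]
    - [0,0.1,15.8,0,1]
    - [0,0.1,15.8,0,0.2]
    - [0,0.1,15.8,0,0.2]

```text
time: 2.25
ee_pos: [0.3621, 0.3052, 0.0432]
orientation: [1.0, 0.002, 0.001, -0.001]
force: [-0.0, -0.3, 1.0]
finger_gap: 0.0596
```

Call:
apply_moves:
  plan:
    - [0,0,0,0,0.2]
    - [0,0,0,0,0.2]
    - [0,0,0,0,0.2]
    - [0,0,0,0,0.2]

```text
time: 2.65
ee_pos: [0.3626, 0.306, 0.0444]
orientation: [1.0, 0.003, 0.001, -0.002]
force: [-0.4, 0.2, 6.4]
finger_gap: 0.0347
```

```bash
python3 -c "
from h import *
go(.5932,-.2015,.2,.118)
d=get('wrist','pics/w2.png')"
```

```text
t 2.65 pos [0.3626 0.306  0.0444] yaw 0.005 tilt 0.28 gap 0.0347 F [-0.4  0.2  6.4]
SHIFT cm [ 22.85  50.81 -15.68] twist -0.113
```

View pics/w2.png

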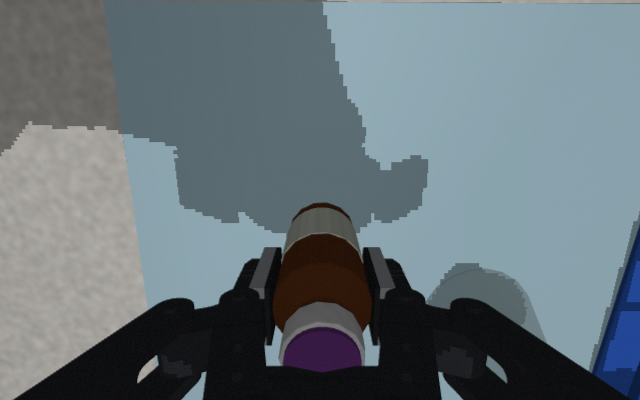

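Call:
apply_moves:
  plan:
    - [0,0,-2,0,0.2]
    - [0,0,-5,0,0.2]
    - [0,0,-9,0,0.2]
    - [0.5,1,-12,0,0.2]
    - [1.5,3.5,-12.6,0,0.2]
    - [3,6.7,-12.6,-0.02,0.2]
    - [4.6,10.2,-12.6,-0.04,0.2]
    - [6.2,13.8,-12.6,-0.06,0.2]

```text
time: 3.5
ee_pos: [0.4253, 0.1671, 0.1708]
orientation: [0.999, 0.034, 0.002, -0.002]
force: [0.9, 0.1, -2.2]
finger_gap: 0.0348
```

```bash
python3 -c "
from h import *
go(.5932,-.200,.17,.118)"
```

```text
t 3.5 pos [0.4253 0.1671 0.1708] yaw 0.068 tilt 0.36 gap 0.0348 F [ 0.9  0.1 -2.2]
SHIFT cm [ 1.427e+01  3.776e+01 -2.000e-02] twist -0.05
```

Call:
apply_moves:
  plan:
    - [1.4,3.8,0,-0.02,0.2]
    - [2.9,7.6,0,-0.05,0.2]
    - [4.5,11.9,0,-0.05,0.2]
    - [6.1,16.2,0,-0.05,0.2]
    - [7.7,20.5,0,-0.05,0.2]
    - [9.3,24.7,0,-0.05,0.2]
    - [10.9,28.8,0,-0.05,0.2]
    - [12.1,32,0,-0.05,0.2]

```text
time: 4.3
ee_pos: [0.5684, -0.1471, 0.1706]
orientation: [0.998, 0.058, 0.003, -0.002]
force: [0.4, 0.4, -0.8]
finger_gap: 0.0345
```

Call:
apply_moves:
  plan:
    - [1.2,3,0,0,0.2]
    - [1.9,4.8,0,0,0.2]
    - [2.2,5.7,0,0,0.2]
    - [2.2,5.7,0,0,0.2]

```text
time: 4.7
ee_pos: [0.5966, -0.2022, 0.1706]
orientation: [0.998, 0.057, 0.003, -0.001]
force: [-0.1, -0.4, -1.1]
finger_gap: 0.0343
```

```bash
python3 -c "
from h import *
go(.5932,-.200,.17,.118)
d=get('wrist','pics/w3.png');t=get('top');print(blobs(t,'purple'));cv2.imwrite('pics/t3.png',t['bgr'])"
```

```text
t 4.7 pos [ 0.5966 -0.2022  0.1706] yaw 0.115 tilt 0.36 gap 0.0343 F [-0.1 -0.4 -1.1]
SHIFT cm [-0.32 -0.25  0.06] twist -0.003
[([488.1, 126.6], [483, 122, 11, 11, 93])]
```

View pics/w3.png

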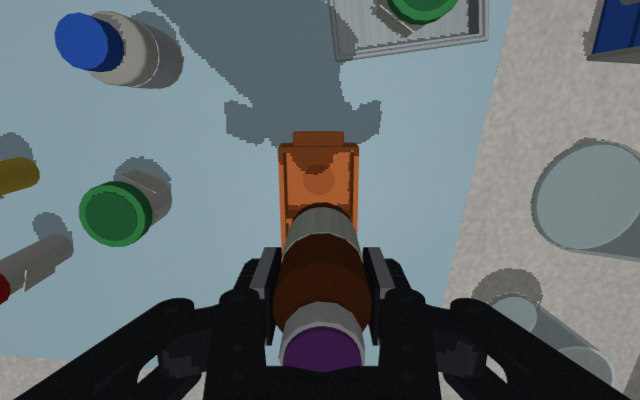

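```bash
python3 -c "
from h import *
d=get('wrist'); print(onz(d,(319,180),.004),proj(d,(.5932,-.2015,.004)), onz(d,(280,145),.032),onz(d,(357,145),.032))
for n,P in [('pot',(.4423,-.2328,.058)),('reag',(.4514,-.1157,.096))]: print(n,proj(d,P))
print(blobs(d,'green'),blobs(d,'blue'))"
```

```text
[ 0.59431767 -0.19942961  0.004     ] [317.47246056 182.13555013] [ 0.56024836 -0.16918437  0.032     ] [ 0.61993112 -0.16217245  0.032     ]
pot [111.22168314 215.7732381 ]
reag [80.8759125  39.82667894]
[([421.4, 11.6], [386, 0, 75, 30, 1594]), ([115.9, 216.8], [80, 185, 73, 65, 3637])] [([617.5, 30.7], [592, 0, 48, 58, 2011]), ([90.1, 47.3], [57, 18, 68, 58, 3030])]
```

Call:
apply_moves:
  plan:
    - [-0.2,-0.45,0.5,0,0.2]
    - [-0.2,-0.45,3.5,0,0.2]
    - [-0.2,-0.45,7,0,0.2]
    - [-0.2,-0.45,9.5,0,0.2]
    - [-0.2,-0.45,11,0,0.2]
    - [-0.2,-0.45,11.8,0,0.2]
    - [-0.2,-0.45,12.1,0,0.2]
    - [-0.2,-0.45,12.2,0,0.2]

```text
time: 5.65
ee_pos: [0.595, -0.1943, 0.0491]
orientation: [0.998, 0.059, 0.003, -0.002]
force: [0.1, -0.7, -0.7]
finger_gap: 0.0348
```

```bash
python3 -c "
from h import *
go(.594,-.198,.0484,.118)"
```

```text
t 5.65 pos [ 0.595  -0.1943  0.0491] yaw 0.118 tilt 0.43 gap 0.0348 F [ 0.1 -0.7 -0.7]
SHIFT cm [-0.14  0.35  0.07] twist -0.0
```

Call:
apply_moves:
  plan:
    - [-0.1,0.35,0.05,0,0.2]
    - [-0.1,0.35,0.1,0,0.2]
    - [-0.1,0.35,0.1,0,0.2]

```text
time: 5.95
ee_pos: [0.5947, -0.1984, 0.0488]
orientation: [0.998, 0.059, 0.004, -0.002]
force: [0.2, -0.3, -0.3]
finger_gap: 0.0347
```

Call:
apply_moves:
  plan:
    - [0,0,0,0,0.5]
    - [0,0,0,0,0.7]
    - [0,0,0,0,0.7]
    - [0,0,0,0,0.7]

```text
time: 6.35
ee_pos: [0.5948, -0.1984, 0.0489]
orientation: [0.998, 0.059, 0.004, -0.002]
force: [0.1, -0.3, 0.3]
finger_gap: 0.0598
```

```bash
python3 -c "
from h import *
go(.594,-.198,.0484,.118)
d=get('wrist','pics/w4.png')"
```

```text
t 6.35 pos [ 0.5948 -0.1984  0.0489] yaw 0.117 tilt 0.47 gap 0.0598 F [ 0.1 -0.3  0.3]
SHIFT cm [-0.07 -0.05  0.05] twist -0.001
```

View pics/w4.png

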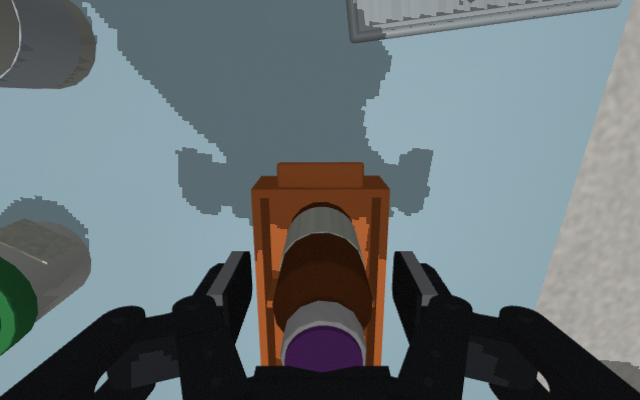

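Call:
apply_moves:
  plan:
    - [0,0,-2,0,0.7]
    - [0,0,-5,0,0.9]
    - [0,0,-9.5,0,1]
    - [0,0,-14,0,1]
    - [0,0,-15,0,1]

```text
time: 6.9
ee_pos: [0.5966, -0.2005, 0.2044]
orientation: [0.998, 0.059, 0.008, -0.0]
force: [0.7, -0.6, -0.5]
finger_gap: 0.0853
```

```bash
python3 -c "
from h import *
go(.3607,-.2917,.2,0)"
```

```text
t 6.9 pos [ 0.5966 -0.2005  0.2044] yaw 0.117 tilt 0.92 gap 0.0853 F [ 0.7 -0.6 -0.5]
SHIFT cm [-24.49   6.29   0.05] twist 0.117
```

Call:
apply_moves:
  plan:
    - [-24.5,6.3,0,0.12,1]
    - [-24.5,6.3,0,0.12,1]
    - [-24.5,6.3,0,0.12,1]
    - [-24.5,6.3,0,0.12,1]
    - [-24.5,6.3,0,0.12,1]
    - [-24.5,6.3,0,0.12,1]
    - [-24.5,6.3,0,0.12,1]
    - [-24.5,6.3,0,0.12,1]

```text
time: 7.7
ee_pos: [0.3618, -0.2914, 0.2004]
orientation: [1.0, -0.001, 0.008, -0.001]
force: [0.3, 0.3, 0.5]
finger_gap: 0.0854
```

```bash
python3 -c "
from h import *
go(.3607,-.2917,.2,0)
d=get('wrist','pics/w5.png'); print(blobs(d,'red'),blobs(d,'yellow'),proj(d,(.3607,-.2917,.092)))
t=get('top','pics/t5.png'); print(blobs(t,'purple'))
go(.3607,-.2917,.2,0)
for b in blobs(d,'red'): print(onz(d,b[0],.092))"
```

```text
t 7.7 pos [ 0.3618 -0.2914  0.2004] yaw -0.001 tilt 0.96 gap 0.0854 F [0.3 0.3 0.5]
SHIFT cm [-0.11  0.03  0.04] twist -0.001
[([316.8, 199.7], [297, 180, 41, 41, 1288])] [([280.6, 102.0], [259, 80, 45, 46, 1608])] [317.89170544 197.45796941]
[([488.0, 126.6], [483, 122, 11, 11, 94]), ([427.4, 135.2], [422, 130, 12, 12, 98])]
t 7.8 pos [ 0.3621 -0.2911  0.2003] yaw -0.0 tilt 0.93 gap 0.0853 F [-0.   0.2 -0.1]
SHIFT cm [-0.14  0.06  0.02] twist -0.0
[ 0.35990002 -0.29338499  0.092     ]
```

View pics/w5.png

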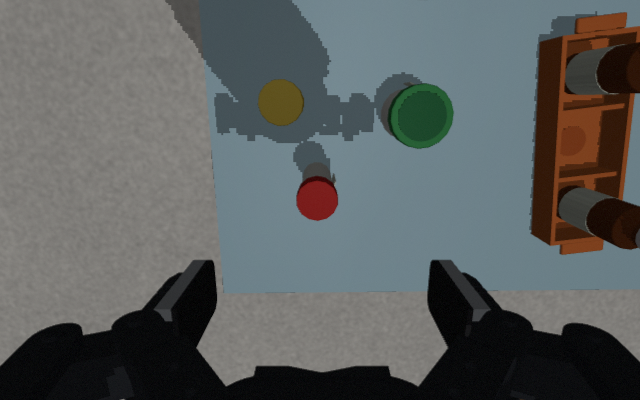

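View pics/t5.png

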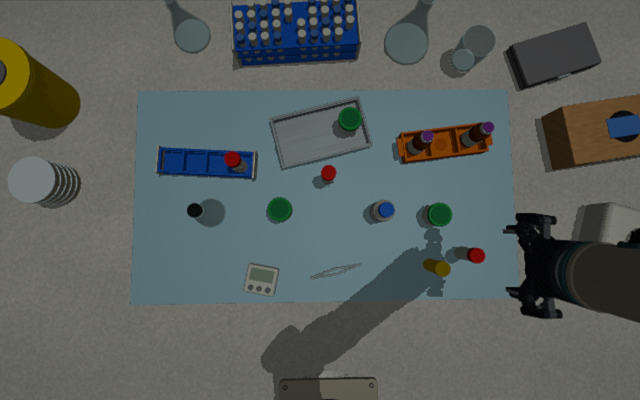

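```bash
python3 -c "
from h import *
go(.3603,-.2925,.060,0)"
```

```text
t 7.8 pos [ 0.3621 -0.2911  0.2003] yaw -0.0 tilt 0.93 gap 0.0853 F [-0.   0.2 -0.1]
SHIFT cm [-0.41  0.16 14.02] twist -0.0
```

Call:
apply_moves:
  plan:
    - [-0.4,0.15,4,0,1]
    - [-0.4,0.15,8,0,1]
    - [-0.4,0.15,11.5,0,1]
    - [-0.4,0.15,13.5,0,1]
    - [-0.4,0.15,14,0,1]
    - [-0.4,0.15,14,0,1]
    - [-0.4,0.15,14,0,0.1]
    - [-0.4,0.15,14,0,0.1]

```text
time: 8.6
ee_pos: [0.3613, -0.2929, 0.0613]
orientation: [1.0, 0.0, 0.009, 0.0]
force: [0.7, -0.1, 0.5]
finger_gap: 0.0596
```

Call:
apply_moves:
  plan:
    - [0,0,0,0,0.1]
    - [0,0,0,0,0.1]
    - [0,0,0,0,0.1]
    - [0,0,0,0,0.1]

```text
time: 9.0
ee_pos: [0.3617, -0.2933, 0.0623]
orientation: [1.0, 0.0, 0.01, 0.001]
force: [-0.5, -0.4, 7.3]
finger_gap: 0.0286
```

```bash
python3 -c "
from h import *
go(.5646,.3266,.19,-.057)
d=get('wrist','pics/w6.png')"
```

```text
t 9.0 pos [ 0.3617 -0.2933  0.0623] yaw 0.0 tilt 1.12 gap 0.0286 F [-0.5 -0.4  7.3]
SHIFT cm [ 20.56 -61.97 -12.45] twist 0.057
```

View pics/w6.png

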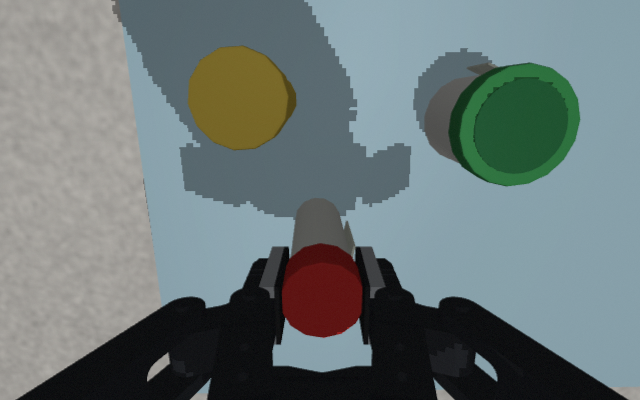

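Call:
apply_moves:
  plan:
    - [0,0,-2,0,0.1]
    - [0,0,-5,0,0.1]
    - [0,0,-9,0,0.1]
    - [0.3,-1,-11.7,0,0.1]
    - [1.1,-3.5,-12.4,0,0.1]
    - [2.3,-7,-12.4,0,0.1]
    - [3.8,-11.5,-12.4,0,0.1]
    - [5.3,-16,-12.4,0,0.1]

```text
time: 9.85
ee_pos: [0.4125, -0.1319, 0.1877]
orientation: [1.0, -0.001, 0.01, 0.001]
force: [0.9, 0.8, -0.3]
finger_gap: 0.0283
```

```bash
python3 -c "
from h import *
go(.5646,.326,.19,-.057)"
```

```text
t 9.85 pos [ 0.4125 -0.1319  0.1877] yaw -0.001 tilt 1.2 gap 0.0283 F [ 0.9  0.8 -0.3]
SHIFT cm [ 1.515e+01 -4.581e+01  2.000e-02] twist 0.056
```

Call:
apply_moves:
  plan:
    - [1.5,-4.5,0,0.05,0.1]
    - [3,-9,0,0.05,0.1]
    - [4.5,-13.5,0,0.05,0.1]
    - [6,-18,0,0.05,0.1]
    - [7.5,-22.5,0,0.05,0.1]
    - [9,-27,0,0.05,0.1]
    - [10.5,-31.5,0,0.05,0.1]
    - [11.8,-35.5,0,0.05,0.1]

```text
time: 10.65
ee_pos: [0.5311, 0.2258, 0.1899]
orientation: [1.0, -0.025, 0.011, 0.0]
force: [-0.2, 0.3, -0.4]
finger_gap: 0.0284
```

Call:
apply_moves:
  plan:
    - [1.2,-3.2,0,0,0.1]
    - [2.2,-6.2,0,0,0.1]
    - [2.8,-8,0,0,0.1]
    - [3,-8.8,0,0,0.1]
    - [3,-8.8,0,0,0.1]
    - [3,-8.8,0,0,0.1]

```text
time: 11.25
ee_pos: [0.5652, 0.3105, 0.1906]
orientation: [1.0, -0.026, 0.01, 0.001]
force: [-0.8, -1.1, 0.4]
finger_gap: 0.0284
```

```bash
python3 -c "
from h import *
go(.5646,.326,.19,-.057)
d=get('wrist','pics/w7.png')
for y in [(.5646,.3266,.004),(.5618,.2776,.004)]: print(proj(d,y))"
```

```text
t 11.25 pos [0.5652 0.3105 0.1906] yaw -0.051 tilt 1.19 gap 0.0284 F [-0.8 -1.1  0.4]
SHIFT cm [-0.14 -1.54  0.05] twist 0.006
[316.13598016 157.62121861]
[316.0373433 208.4595771]
```

View pics/w7.png

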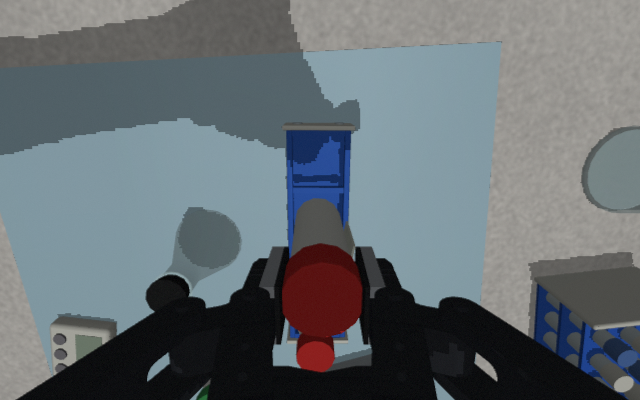

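```bash
python3 -c "
from h import *
d=get('wrist')
for uv,z in [((283,126),.036),((352,124),.036),((291,186),.032),((346,186),.032)]: print(uv,onz(d,uv,z).round(4))
c=np.array([.5604,.2532]);th=-.057;yv=np.array([-np.sin(th),np.cos(th)]);xv=np.array([yv[1],-yv[0]])
for a in (-.03,.03): print(proj(d,np.append(c+yv*.1045+xv*a,.036)))
for a in (-.022,.022): print(proj(d,np.append(c+yv*.049+xv*a,.032)))
go(.5646,.326,.19,-.057)"
```

```text
(283, 126) [0.5395 0.3587 0.036 ]
(352, 124) [0.5956 0.3573 0.036 ]
(291, 186) [0.5419 0.3074 0.032 ]
(346, 186) [0.5893 0.3047 0.032 ]
[279.16269536 125.47525766]
[352.96015163 125.78303118]
[290.61069165 190.5867921 ]
[341.382596   190.59919105]
t 11.35 pos [0.5654 0.3103 0.1908] yaw -0.052 tilt 1.21 gap 0.028 F [ 0.2 -0.4 -0.1]
SHIFT cm [-0.16 -1.56  0.08] twist 0.005
```

```bash
python3 -c "
from h import *
go(.566,.328,.0663,-.057)"
```

```text
t 11.35 pos [0.5654 0.3103 0.1908] yaw -0.052 tilt 1.21 gap 0.028 F [ 0.2 -0.4 -0.1]
SHIFT cm [-0.29 -1.77 12.45] twist 0.005
```

Call:
apply_moves:
  plan:
    - [-0.1,-1,1,0,0.1]
    - [-0.2,-1.75,4,0,0.1]
    - [-0.3,-1.75,7.5,0,0.1]
    - [-0.3,-1.75,10,0,0.1]
    - [-0.3,-1.75,11.5,0,0.1]
    - [-0.3,-1.75,12.1,0,0.1]
    - [-0.3,-1.75,12.3,0,0.1]
    - [-0.3,-1.75,12.3,0,0.1]

```text
time: 12.15
ee_pos: [0.5666, 0.328, 0.0686]
orientation: [1.0, -0.026, 0.011, 0.0]
force: [0.0, 0.3, 0.4]
finger_gap: 0.0282
```

```bash
python3 -c "
from h import *
go(.566,.328,.0663,-.057)
d=get('wrist','pics/w8.png')"
```

```text
t 12.15 pos [0.5666 0.328  0.0686] yaw -0.052 tilt 1.28 gap 0.0282 F [0.  0.3 0.4]
SHIFT cm [-0.07 -0.    0.23] twist 0.005
```

View pics/w8.png

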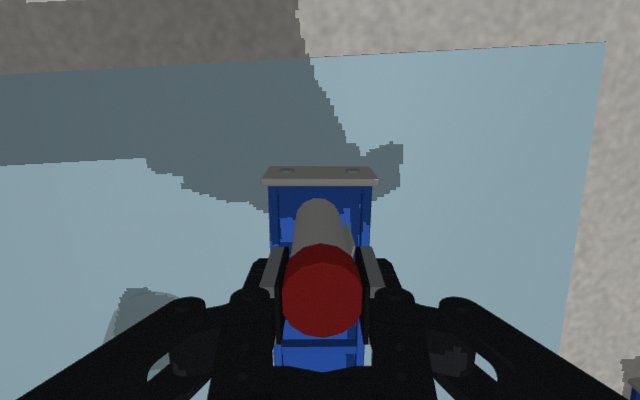

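Tube (cap at 322,290) sits within the end cell; lower the last 2 mm and release.

Call:
apply_moves:
  plan:
    - [-0.05,0,0.15,0,0.1]
    - [-0.05,0,0.25,0,0.1]
    - [-0.05,0,0.25,0,0.1]
    - [-0.05,0,0.25,0,0.1]
    - [-0.05,0,0.25,0,0.5]
    - [-0.05,0,0.25,0,0.6]
    - [-0.05,0,0.25,0,0.6]
    - [-0.05,0,0.25,0,0.6]

```text
time: 13.0
ee_pos: [0.5663, 0.3281, 0.0665]
orientation: [1.0, -0.026, 0.011, -0.0]
force: [0.4, 0.3, 0.5]
finger_gap: 0.051
```

Call:
apply_moves:
  plan:
    - [0,0,-2,0,0.7]
    - [0,0,-5,0,0.9]
    - [0,0,-9.5,0,1]
    - [0,0,-13,0,1]
    - [0,0,-13,0,1]

```text
time: 13.5
ee_pos: [0.5667, 0.3294, 0.2022]
orientation: [1.0, -0.026, 0.016, -0.003]
force: [0.4, -0.0, 0.1]
finger_gap: 0.0857
```

```bash
python3 -c "
from h import *
go(.5263,-.0045,.20,-.057)
d=get('wrist','pics/w9.png')
t=get('top','pics/t9.png'); print([(b,onz(t,b[0],.096).round(4)) for b in blobs(t,'red')])"
```

```text
t 13.5 pos [0.5667 0.3294 0.2022] yaw -0.052 tilt 1.85 gap 0.0857 F [ 0.4 -0.   0.1]
SHIFT cm [-2.29 33.56 -0.06] twist 0.005
[(([157.6, 154.4], [150, 147, 16, 16, 187]), array([0.5639, 0.3279, 0.096 ])), (([231.8, 158.5], [225, 151, 15, 16, 177]), array([0.5545, 0.1837, 0.096 ])), (([328.1, 172.2], [321, 165, 15, 15, 172]), array([ 0.5257, -0.0044,  0.096 ]))]
```

View pics/w9.png

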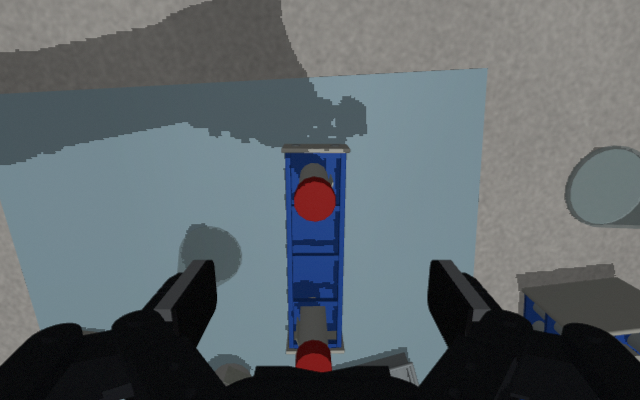

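Call:
apply_moves:
  plan:
    - [-2.3,33.5,0,0,1]
    - [-2.3,33.5,0,0,1]
    - [-2.3,33.5,0,0,1]
    - [-2.3,33.5,0,0,1]
    - [-2.3,33.5,0,0,1]
    - [-2.3,33.5,0,0,1]
    - [-2.3,33.5,0,0,1]
    - [-2.3,33.5,0,0,1]

```text
time: 14.4
ee_pos: [0.521, -0.0117, 0.195]
orientation: [0.999, -0.031, 0.011, 0.001]
force: [-0.6, 0.0, -0.1]
finger_gap: 0.0852
```

```bash
python3 -c "
from h import *
d=get('wrist','pics/w10.png')
print([(b,onz(d,b[0],.092).round(4)) for b in blobs(d,'red')])
print([(b,onz(d,b[0],.058).round(4)) for b in blobs(d,'green')])
go(.526,-.0045,.060,-.057)
t=get('top');print([onz(t,b[0],.092).round(4) for b in blobs(t,'red')])"
```

```text
[(([326.2, 188.7], [306, 166, 42, 45, 1426]), array([ 0.5267, -0.0048,  0.092 ]))]
[(([221.8, 49.9], [187, 13, 71, 74, 4026]), array([0.4584, 0.0943, 0.058 ])), (([468.8, 224.7], [438, 196, 63, 59, 2840]), array([ 0.6444, -0.0522,  0.058 ]))]
t 14.45 pos [ 0.5217 -0.008   0.1949] yaw -0.058 tilt 1.22 gap 0.0856 F [-0.2  0.3  0.1]
SHIFT cm [ 0.13 -0.37 13.49] twist -0.001
[array([0.5647, 0.3286, 0.092 ]), array([0.5604, 0.1927, 0.092 ])]
```

View pics/w10.png

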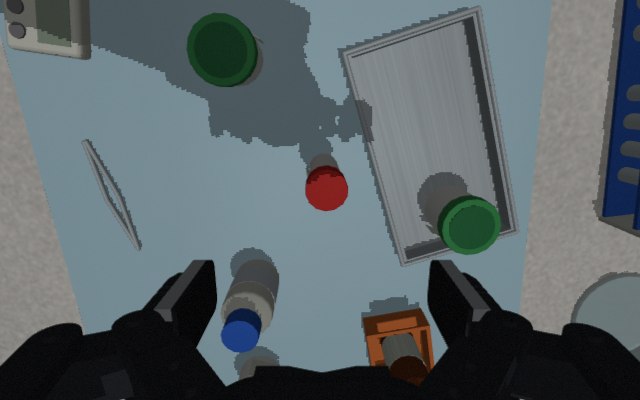

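```bash
python3 -c "
from h import *
go(.5265,-.0046,.060,-.057)"
```

```text
t 14.5 pos [ 0.5222 -0.0056  0.1948] yaw -0.055 tilt 1.23 gap 0.0853 F [-0.2 -0.6 -0.9]
SHIFT cm [ 0.14 -0.09 13.49] twist 0.002
```

Call:
apply_moves:
  plan:
    - [0.1,-0.1,4,0,1]
    - [0.1,-0.1,8,0,1]
    - [0.1,-0.1,11.5,0,1]
    - [0.1,-0.1,13,0,1]
    - [0.1,-0.1,13.5,0,1]
    - [0.1,-0.1,13.5,0,1]
    - [0.1,-0.1,13.5,0,1]

```text
time: 15.2
ee_pos: [0.5267, -0.0038, 0.0604]
orientation: [1.0, -0.027, 0.011, -0.001]
force: [-0.1, 1.4, 0.3]
finger_gap: 0.0854
```

```bash
python3 -c "
from h import *
go(.5265,-.0046,.060,-.057)"
```

```text
t 15.2 pos [ 0.5267 -0.0038  0.0604] yaw -0.053 tilt 1.29 gap 0.0854 F [-0.1  1.4  0.3]
SHIFT cm [-0.01  0.08  0.04] twist 0.004
```

Call:
apply_moves:
  plan:
    - [0,0,0,0,0.1]
    - [0,0,0,0,0.1]
    - [0,0,0,0,0.1]
    - [0,0,0,0,0.1]
    - [0,0,0,0,0.1]
    - [0,0,0,0,0.1]

```text
time: 15.8
ee_pos: [0.5268, -0.0039, 0.061]
orientation: [1.0, -0.027, 0.011, -0.001]
force: [-0.5, -0.5, 5.6]
finger_gap: 0.0281
```

```bash
python3 -c "
from h import *
go(.563,.279,.19,-.057)"
```

```text
t 15.8 pos [ 0.5268 -0.0039  0.061 ] yaw -0.054 tilt 1.32 gap 0.0281 F [-0.5 -0.5  5.6]
SHIFT cm [  2.39 -28.47 -12.78] twist 0.003
```

Call:
apply_moves:
  plan:
    - [0,0,-2,0,0.1]
    - [0,0,-5,0,0.1]
    - [0,0,-9,0,0.1]
    - [0.1,-1,-11.7,0,0.1]
    - [0.3,-3.5,-12.7,0,0.1]
    - [0.6,-7,-12.7,0,0.1]
    - [0.9,-11.5,-12.7,0,0.1]
    - [1.3,-16,-12.7,0,0.1]

```text
time: 16.6
ee_pos: [0.5453, 0.1562, 0.1889]
orientation: [1.0, -0.027, 0.012, -0.001]
force: [1.5, -0.1, -1.0]
finger_gap: 0.0282
```

```bash
python3 -c "
from h import *
go(.5635,.2785,.19,-.057)"
```

```text
t 16.6 pos [0.5453 0.1562 0.1889] yaw -0.055 tilt 1.33 gap 0.0282 F [ 1.5 -0.1 -1. ]
SHIFT cm [  1.15 -12.31  -0.05] twist 0.002
```

Call:
apply_moves:
  plan:
    - [0.4,-4,0,0,0.1]
    - [0.7,-7.5,0,0,0.1]
    - [1,-10.3,0,0,0.1]
    - [1.1,-11.8,0,0,0.1]
    - [1.1,-12.3,0,0,0.1]
    - [1.1,-12.3,0,0,0.1]
    - [1.1,-12.3,0,0,0.1]

```text
time: 17.3
ee_pos: [0.5632, 0.2761, 0.1895]
orientation: [1.0, -0.029, 0.011, -0.0]
force: [0.0, 0.0, 0.1]
finger_gap: 0.0285
```

```bash
python3 -c "
from h import *
d=get('wrist','pics/w11.png')
go(.5635,.2785,.065,-.057)"
```

```text
t 17.35 pos [0.5633 0.2761 0.1897] yaw -0.058 tilt 1.32 gap 0.0282 F [ 0.5 -0.1 -0.7]
SHIFT cm [-0.28 -0.22 12.46] twist -0.001
```

View pics/w11.png

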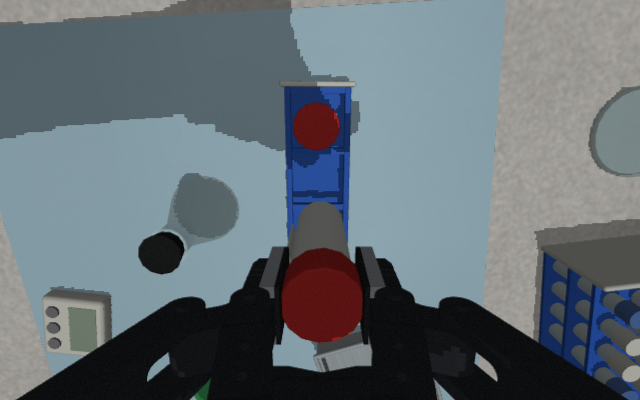

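Call:
apply_moves:
  plan:
    - [-0.1,-0.2,1,0,0.1]
    - [-0.2,-0.2,4,0,0.1]
    - [-0.3,-0.2,7.5,0,0.1]
    - [-0.3,-0.2,10,0,0.1]
    - [-0.3,-0.2,11.5,0,0.1]
    - [-0.3,-0.2,12.1,0,0.1]
    - [-0.3,-0.2,12.3,0,0.1]
    - [-0.3,-0.2,12.3,0,0.1]

```text
time: 18.15
ee_pos: [0.564, 0.2783, 0.0674]
orientation: [1.0, -0.029, 0.012, -0.001]
force: [0.3, -0.6, -0.3]
finger_gap: 0.0283
```

```bash
python3 -c "
from h import *
d=get('wrist','pics/w12.png')
go(.5635,.2785,.065,-.057)"
```

```text
t 18.2 pos [0.5641 0.2785 0.0677] yaw -0.058 tilt 1.43 gap 0.0281 F [ 0.  -0.2 -0.8]
SHIFT cm [-0.07  0.    0.27] twist -0.001
```

View pics/w12.png

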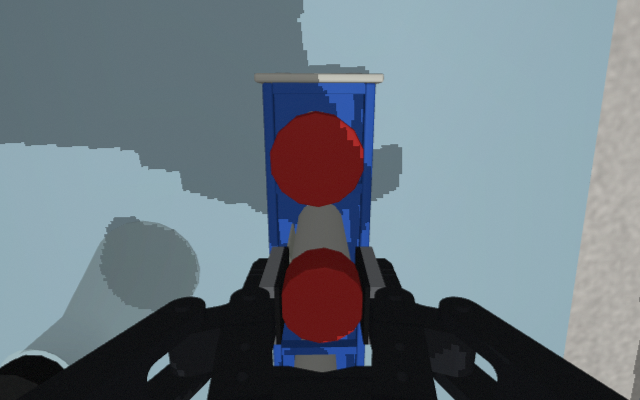

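Call:
apply_moves:
  plan:
    - [-0.05,0,0.15,0,0.1]
    - [-0.05,0,0.27,0,0.1]
    - [-0.05,0,0.27,0,0.1]
    - [-0.05,0,0.27,0,0.1]
    - [-0.05,0,0.27,0,0.5]
    - [-0.05,0,0.27,0,0.6]
    - [-0.05,0,0.27,0,0.6]
    - [-0.05,0,0.27,0,0.6]

```text
time: 19.0
ee_pos: [0.5637, 0.2785, 0.065]
orientation: [1.0, -0.029, 0.012, -0.001]
force: [0.3, 0.6, 0.2]
finger_gap: 0.0515
```

Call:
apply_moves:
  plan:
    - [0,0,-2,0,0.7]
    - [0,0,-5,0,0.9]
    - [0,0,-9,0,1]
    - [0,0,-11.5,0,1]
    - [0,0,-12.5,0,1]
    - [0,0,-12.5,0,1]
    - [0,0,-12.5,0,1]

```text
time: 19.7
ee_pos: [0.5597, 0.2783, 0.1887]
orientation: [1.0, -0.029, 0.011, -0.0]
force: [0.7, 0.1, -1.4]
finger_gap: 0.0852
```

```bash
python3 -c "
from h import *
d=get('wrist','pics/w13.png')
go(.4575,.095,.16,0.26)"
```

```text
t 19.75 pos [0.5595 0.2781 0.1882] yaw -0.058 tilt 1.27 gap 0.0856 F [ 0.3 -0.2 -0.3]
SHIFT cm [-9.18 18.87  2.6 ] twist -0.318
```

View pics/w13.png

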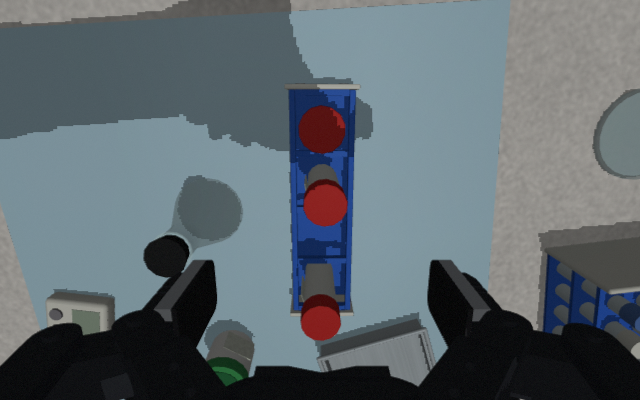

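Call:
apply_moves:
  plan:
    - [-9.2,18.9,0,-0.32,1]
    - [-9.2,18.9,0,-0.32,1]
    - [-9.2,18.9,2.6,-0.32,1]
    - [-9.2,18.9,2.6,-0.32,1]
    - [-9.2,18.9,2.6,-0.32,1]
    - [-9.2,18.9,2.6,-0.32,1]
    - [-9.2,18.9,2.6,-0.32,1]
    - [-9.2,18.9,2.6,-0.32,1]

```text
time: 20.55
ee_pos: [0.4586, 0.0965, 0.1599]
orientation: [0.991, 0.132, 0.012, 0.001]
force: [0.7, -0.8, -0.1]
finger_gap: 0.0855
```

```bash
python3 -c "
from h import *
d=get('wrist','pics/w14.png')
print([(b,onz(d,b[0],.058).round(4)) for b in blobs(d,'green')])
go(.4575,.095,.028,0.26)"
```

```text
[(([316.7, 198.2], [283, 164, 69, 69, 3676]), array([0.4567, 0.0963, 0.058 ]))]
t 20.6 pos [0.4585 0.0964 0.1599] yaw 0.265 tilt 1.33 gap 0.0849 F [-0.6  0.6 -0.7]
SHIFT cm [-0.43  0.04 13.19] twist 0.005
```

View pics/w14.png

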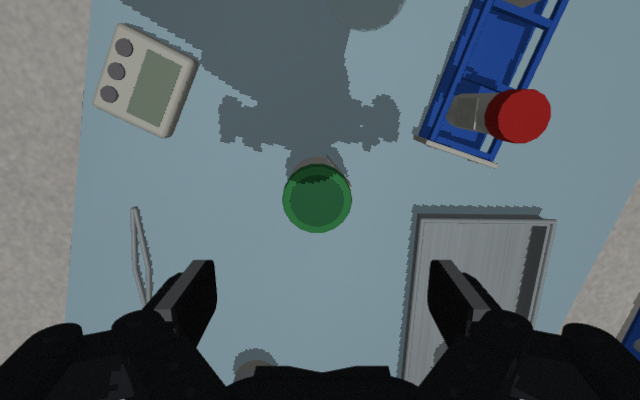

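Call:
apply_moves:
  plan:
    - [-0.4,0.1,4,0,1]
    - [-0.4,0.1,8,0,1]
    - [-0.4,0.1,11,0,1]
    - [-0.4,0.1,12.8,0,1]
    - [-0.4,0.1,13.2,0,1]
    - [-0.4,0.1,13.2,0,1]
    - [-0.4,0.1,13.2,0,1]

```text
time: 21.3
ee_pos: [0.4586, 0.0954, 0.0279]
orientation: [0.991, 0.133, 0.012, 0.001]
force: [0.0, 0.1, 0.8]
finger_gap: 0.0854
```

Call:
apply_moves:
  plan:
    - [0,0,0,0,0.3]
    - [0,0,0,0,0.3]
    - [0,0,0,0,0.3]
    - [0,0,0,0,0.3]
    - [0,0,0,0,0.3]
    - [0,0,0,0,0.3]

```text
time: 21.9
ee_pos: [0.4591, 0.0957, 0.0288]
orientation: [0.991, 0.133, 0.013, 0.001]
force: [-2.2, 0.8, 6.0]
finger_gap: 0.0483
```

```bash
python3 -c "
from h import *
d=get('wrist','pics/w15.png')
go(.6095,.0684,.12,0.26)"
```

```text
t 21.95 pos [0.4591 0.0957 0.0288] yaw 0.267 tilt 1.46 gap 0.0483 F [-0.4  0.1  5.9]
SHIFT cm [14.02  6.64 -8.74] twist 0.007
```

View pics/w15.png

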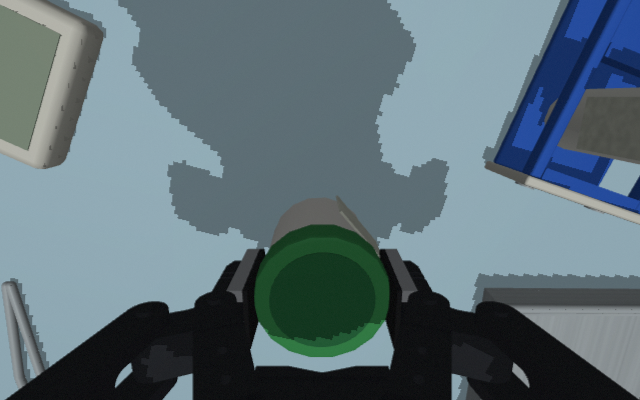

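Call:
apply_moves:
  plan:
    - [0,0,-2,0,0.3]
    - [0,0,-5,0,0.3]
    - [0.5,0.3,-8,0,0.3]
    - [3,1.5,-8.7,0,0.3]
    - [7,3.3,-8.7,0,0.3]
    - [11,5.2,-8.7,0,0.3]
    - [13.2,6.3,-8.7,0,0.3]
    - [14,6.6,-8.7,0,0.3]

```text
time: 22.75
ee_pos: [0.6119, 0.0675, 0.12]
orientation: [0.991, 0.132, 0.014, 0.002]
force: [-1.6, 0.4, -1.6]
finger_gap: 0.0484
```

```bash
python3 -c "
from h import *
d=get('wrist','pics/w16.png')
go(.6095,.0684,.0318,0.26)"
```

```text
t 22.8 pos [0.6115 0.0679 0.1197] yaw 0.266 tilt 1.59 gap 0.0482 F [ 2.1  1.1 -1.3]
SHIFT cm [-0.42 -0.16  8.78] twist 0.006
```

View pics/w16.png

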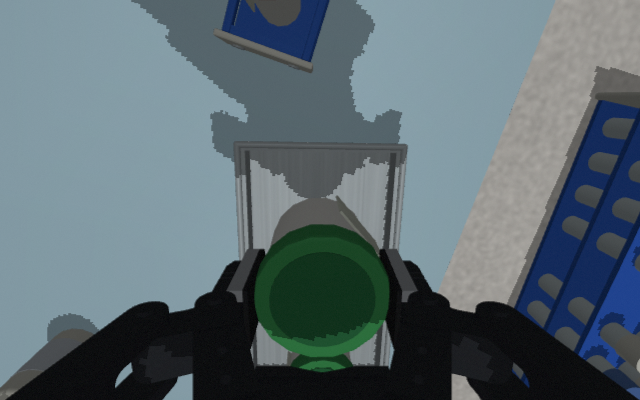

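```bash
python3 -c "
from h import *
d=get('wrist')
print(onz(d,(235,143),.024),onz(d,(406,146),.024))
go(.610,.0684,.0318,0.26)"
```

```text
[0.54806395 0.09204816 0.024     ] [0.65765066 0.11946417 0.024     ]
t 22.85 pos [0.6094 0.0685 0.1194] yaw 0.266 tilt 1.45 gap 0.048 F [-0.3 -0.8 -0.4]
SHIFT cm [-0.16 -0.02  8.75] twist 0.006
```

Aligned (wrist and top agree within ~3 mm). Lower.

Call:
apply_moves:
  plan:
    - [-0.1,0,1,0,0.3]
    - [-0.1,0,3.5,0,0.3]
    - [-0.1,0,6,0,0.3]
    - [-0.1,0,7.8,0,0.3]
    - [-0.1,0,8.4,0,0.3]
    - [-0.1,0,8.6,0,0.3]
    - [-0.1,0,8.6,0,0.3]

```text
time: 23.55
ee_pos: [0.6103, 0.0684, 0.0337]
orientation: [0.991, 0.133, 0.013, 0.001]
force: [0.2, 0.1, -1.0]
finger_gap: 0.0485
```

```bash
python3 -c "
from h import *
go(.610,.0684,.0318,0.26)"
```

```text
t 23.55 pos [0.6103 0.0684 0.0337] yaw 0.266 tilt 1.45 gap 0.0485 F [ 0.2  0.1 -1. ]
SHIFT cm [-0.03 -0.01  0.19] twist 0.006
```

Call:
apply_moves:
  plan:
    - [0,0,0.1,0,0.3]
    - [0,0,0.2,0,0.3]
    - [0,0,0.2,0,0.3]
    - [0,0,0.2,0,0.3]
    - [0,0,0.2,0,0.7]
    - [0,0,0.2,0,0.8]
    - [0,0,0.2,0,0.8]
    - [0,0,0.2,0,0.8]

```text
time: 24.35
ee_pos: [0.6104, 0.0684, 0.0317]
orientation: [0.991, 0.133, 0.013, 0.001]
force: [0.0, 0.4, -0.1]
finger_gap: 0.0681
```

Call:
apply_moves:
  plan:
    - [0,0,-2,0,0.9]
    - [0,0,-5,0,1]
    - [0,0,-9,0,1]
    - [0,0,-12,0,1]
    - [0,0,-13.5,0,1]
    - [0,0,-13.5,0,1]
    - [0,0,-13.5,0,1]

```text
time: 25.05
ee_pos: [0.6062, 0.0685, 0.1656]
orientation: [0.991, 0.133, 0.012, 0.001]
force: [-0.4, -0.1, -1.0]
finger_gap: 0.0852
```

```bash
python3 -c "
from h import *
d=get('wrist','pics/w17.png')
print([(b,onz(d,b[0],.061).round(4)) for b in blobs(d,'green')])
go(.4427,-.233,.165,0.26)"
```

```text
[(([322.5, 197.6], [289, 164, 68, 68, 3594]), array([0.6085, 0.0692, 0.061 ])), (([326.3, 343.5], [297, 315, 60, 58, 2790]), array([ 0.6439, -0.0485,  0.061 ]))]
t 25.1 pos [0.6058 0.0685 0.165 ] yaw 0.266 tilt 1.28 gap 0.0855 F [-0.1  0.5  0.3]
SHIFT cm [-23.67  24.8   -0.41] twist 0.006
```

View pics/w17.png

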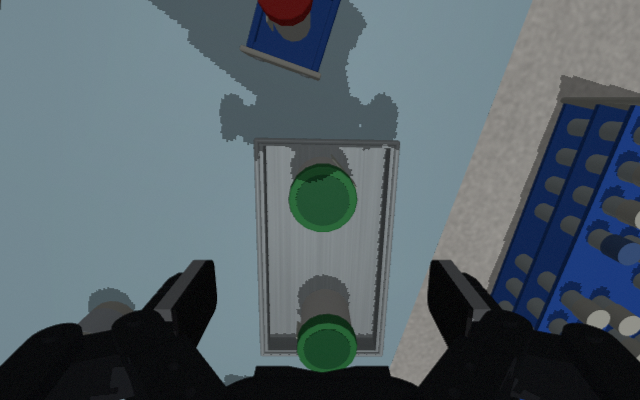

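Call:
apply_moves:
  plan:
    - [-23.7,24.8,-0.4,0,1]
    - [-23.7,24.8,-0.4,0,1]
    - [-23.7,24.8,-0.4,0,1]
    - [-23.7,24.8,-0.4,0,1]
    - [-23.7,24.8,-0.4,0,1]
    - [-23.7,24.8,-0.4,0,1]
    - [-23.7,24.8,-0.4,0,1]
    - [-23.7,24.8,-0.4,0,1]

```text
time: 25.9
ee_pos: [0.4375, -0.2396, 0.164]
orientation: [0.992, 0.127, 0.009, 0.002]
force: [0.9, 0.1, 1.1]
finger_gap: 0.0854
```

Call:
apply_moves:
  plan:
    - [0,0,0,0,1]
    - [0,0,0,0,1]

```text
time: 26.1
ee_pos: [0.4368, -0.2392, 0.1629]
orientation: [0.992, 0.127, 0.008, 0.002]
force: [0.0, -0.4, -0.4]
finger_gap: 0.0855
```

```bash
python3 -c "
from h import *
go(.4427,-.233,.165,0.26)
d=get('wrist','pics/w18.png')
print([(b,onz(d,b[0],.058).round(4)) for b in blobs(d,'green')])
go(.4427,-.233,.028,0.26)"
```

```text
t 26.1 pos [ 0.4368 -0.2392  0.1629] yaw 0.254 tilt 0.95 gap 0.0855 F [ 0.  -0.4 -0.4]
SHIFT cm [ 0.73 -0.45 -0.2 ] twist -0.006
[(([328.5, 192.8], [295, 159, 68, 68, 3609]), array([ 0.4416, -0.2344,  0.058 ]))]
t 26.15 pos [ 0.4374 -0.2385  0.1631] yaw 0.256 tilt 0.98 gap 0.0855 F [-0.1 -0.2  0.2]
SHIFT cm [ 0.43 -0.47 13.51] twist -0.004
```

View pics/w18.png

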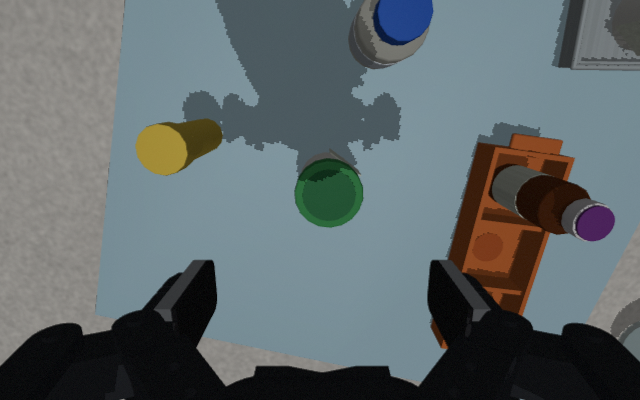

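Call:
apply_moves:
  plan:
    - [0.35,-0.4,4,0,1]
    - [0.35,-0.4,8,0,1]
    - [0.35,-0.4,11.3,0,1]
    - [0.35,-0.4,13.1,0,1]
    - [0.35,-0.4,13.5,0,1]
    - [0.35,-0.4,13.5,0,1]
    - [0.35,-0.4,13.5,0,1]

```text
time: 26.85
ee_pos: [0.443, -0.2337, 0.0289]
orientation: [0.992, 0.128, 0.009, 0.002]
force: [-0.5, 0.0, 1.0]
finger_gap: 0.0856
```

Call:
apply_moves:
  plan:
    - [0,0,0,0,0.3]
    - [0,0,0,0,0.3]
    - [0,0,0,0,0.3]
    - [0,0,0,0,0.3]
    - [0,0,0,0,0.3]
    - [0,0,0,0,0.3]

```text
time: 27.45
ee_pos: [0.4436, -0.2339, 0.03]
orientation: [0.992, 0.128, 0.01, 0.002]
force: [-0.3, 1.0, 7.7]
finger_gap: 0.0481
```

```bash
python3 -c "
from h import *
d=get('wrist','pics/w19.png')
go(.626,.0095,.165,0.26)"
```

```text
t 27.5 pos [ 0.4436 -0.2339  0.03  ] yaw 0.257 tilt 1.16 gap 0.0481 F [-1.2  1.2  7.6]
SHIFT cm [ 24.08 -18.82 -13.18] twist -0.003
```

View pics/w19.png

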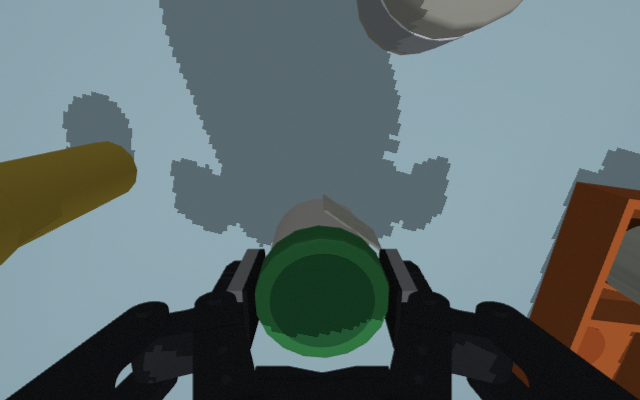

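Call:
apply_moves:
  plan:
    - [0,0,-2,0,0.3]
    - [0,0,-5,0,0.3]
    - [0,0,-9,0,0.3]
    - [0.6,-0.5,-12.3,0,0.3]
    - [2.7,-2.1,-13.2,0,0.3]
    - [5.7,-4.5,-13.2,0,0.3]
    - [9,-7,-13.2,0,0.3]
    - [12.4,-9.7,-13.2,0,0.3]

```text
time: 28.3
ee_pos: [0.5369, -0.1073, 0.1643]
orientation: [0.992, 0.128, 0.01, 0.002]
force: [0.9, -0.6, -1.5]
finger_gap: 0.0482
```

```bash
python3 -c "
from h import *
go(.626,.0095,.165,0.26)"
```

```text
t 28.3 pos [ 0.5369 -0.1073  0.1643] yaw 0.256 tilt 1.21 gap 0.0482 F [ 0.9 -0.6 -1.5]
SHIFT cm [11.58 -9.05  0.1 ] twist -0.004
```

Call:
apply_moves:
  plan:
    - [3.2,-2.5,0,0,0.3]
    - [6.2,-4.9,0,0,0.3]
    - [8.8,-7,0,0,0.3]
    - [10.7,-8.4,0,0,0.3]
    - [11.5,-9,0,0,0.3]
    - [11.5,-9,0,0,0.3]
    - [11.5,-9,0,0,0.3]
    - [11.5,-9,0,0,0.3]

```text
time: 29.1
ee_pos: [0.6243, 0.0067, 0.1661]
orientation: [0.992, 0.126, 0.01, 0.003]
force: [0.4, -0.6, -0.8]
finger_gap: 0.0481
```

```bash
python3 -c "
from h import *
d=get('wrist','pics/w20.png')
go(.626,.0095,.033,0.26)"
```

```text
t 29.15 pos [0.6245 0.0069 0.1662] yaw 0.253 tilt 1.18 gap 0.0483 F [ 0.2  0.2 -1.5]
SHIFT cm [-0.05 -0.32 13.32] twist -0.007
```

View pics/w20.png

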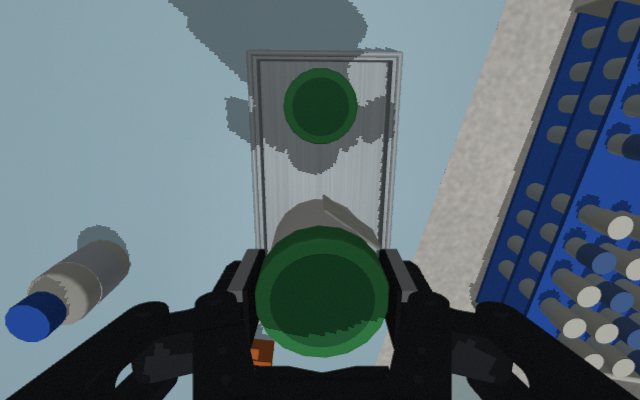

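Call:
apply_moves:
  plan:
    - [0,-0.3,1,0,0.3]
    - [0,-0.3,4,0,0.3]
    - [0,-0.3,7.5,0,0.3]
    - [0,-0.3,10.5,0,0.3]
    - [0,-0.3,12.2,0,0.3]
    - [0,-0.3,12.9,0,0.3]
    - [0,-0.3,13.1,0,0.3]
    - [0,-0.3,13.1,0,0.3]

```text
time: 29.95
ee_pos: [0.6272, 0.0092, 0.036]
orientation: [0.992, 0.126, 0.011, 0.003]
force: [-0.1, 1.1, -0.4]
finger_gap: 0.048
```

```bash
python3 -c "
from h import *
d=get('wrist','pics/w21.png')
go(.626,.0095,.033,0.26)"
```

```text
t 30.0 pos [0.6274 0.0093 0.0364] yaw 0.253 tilt 1.31 gap 0.0481 F [-0.6  0.1 -0.2]
SHIFT cm [-0.14 -0.06  0.33] twist -0.007
```

View pics/w21.png

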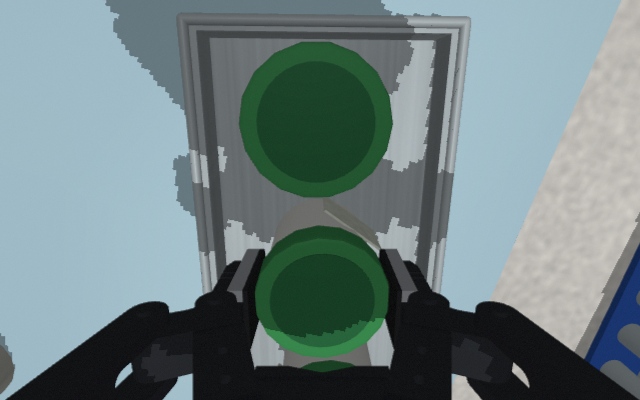

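Call:
apply_moves:
  plan:
    - [-0.1,0,0.15,0,0.3]
    - [-0.1,0,0.3,0,0.3]
    - [-0.1,0,0.33,0,0.3]
    - [-0.1,0,0.33,0,0.3]
    - [-0.1,0,0.33,0,0.7]
    - [-0.1,0,0.33,0,0.8]
    - [-0.1,0,0.33,0,0.8]
    - [-0.1,0,0.33,0,0.8]

```text
time: 30.8
ee_pos: [0.6266, 0.009, 0.0331]
orientation: [0.992, 0.126, 0.011, 0.003]
force: [0.2, -0.1, -0.9]
finger_gap: 0.0683
```

Call:
apply_moves:
  plan:
    - [0,0,-2,0,0.9]
    - [0,0,-5,0,1]
    - [0,0,-9,0,1]
    - [0,0,-13,0,1]
    - [0,0,-16.5,0,1]
    - [0,0,-17,0,1]
    - [0,0,-17,0,1]

```text
time: 31.5
ee_pos: [0.6233, 0.0095, 0.2043]
orientation: [0.992, 0.126, 0.012, 0.003]
force: [0.7, 1.3, -0.5]
finger_gap: 0.0855
```

```bash
python3 -c "
from h import *
d=get('wrist','pics/w22.png'); get('scene','pics/s22.png')
print([(b,onz(d,b[0],.061).round(4)) for b in blobs(d,'green')])
go(.35,.45,.25,0.26)"
```

```text
[(([318.9, 108.4], [288, 77, 63, 64, 3193]), array([0.6088, 0.0679, 0.061 ])), (([320.1, 186.0], [291, 157, 59, 59, 2742]), array([0.6251, 0.0085, 0.061 ])), (([324.8, 255.7], [298, 228, 55, 56, 2429]), array([ 0.6446, -0.0509,  0.061 ]))]
t 31.6 pos [0.6218 0.0098 0.2018] yaw 0.253 tilt 1.19 gap 0.0855 F [-0.3  0.3  0.1]
SHIFT cm [-15.19 -49.38  -5.48] twist -0.007
```

View pics/w22.png

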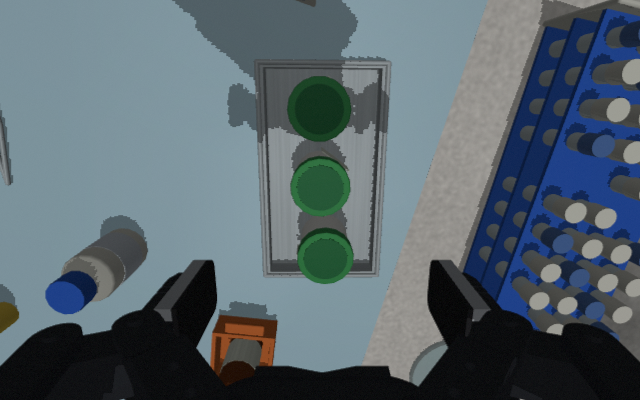

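Call:
apply_moves:
  plan:
    - [-15,-49,-5.5,0,1]
    - [-15,-49,-5.5,0,1]
    - [-15,-49,-5.5,0,1]
    - [-15,-49,-5.5,0,1]
    - [-15,-49,-5.5,0,1]
    - [-15,-49,-5.5,0,1]
    - [-15,-49,-5.5,0,1]
    - [-15,-49,-5.5,0,1]

```text
time: 32.4
ee_pos: [0.4114, 0.3495, 0.2382]
orientation: [0.992, 0.126, 0.009, 0.004]
force: [1.2, 1.4, -0.0]
finger_gap: 0.0858
```

Call:
apply_moves:
  plan:
    - [-6,-5,0,0,1]
    - [-6,-5,0,0,1]
    - [-6,-5,0,0,1]
    - [-6,-5,0,0,1]

```text
time: 32.8
ee_pos: [0.3398, 0.3827, 0.2354]
orientation: [0.992, 0.127, 0.008, 0.005]
force: [0.5, -0.2, -0.6]
finger_gap: 0.0855
```

```bash
python3 -c "
from h import *
go(.35,.45,.25,0.26)
t=get('top','pics/t23.png'); get('scene','pics/s23.png')
for c,z in [('red',.096),('green',.061),('purple',.108),('blue',.096),('black',.108)]:
  print(c,[(b[0],onz(t,b[0],z)[:2].round(4)) for b in blobs(t,c)][:8])
a=t['bgr'][80:310,130:530]
cv2.imwrite('pics/t23c.png',cv2.convertScaleAbs(cv2.resize(a,None,fx=2,fy=2),alpha=1.5))"
```

```text
t 32.8 pos [0.3398 0.3827 0.2354] yaw 0.255 tilt 1.09 gap 0.0855 F [ 0.5 -0.2 -0.6]
SHIFT cm [ 2.71 -6.24 -1.49] twist -0.005
red [([157.9, 154.3], array([0.5641, 0.3273])), ([184.1, 154.7], array([0.5629, 0.2765])), ([231.8, 158.5], array([0.5545, 0.1837]))]
green [([349.7, 118.5], array([ 0.6441, -0.052 ])), ([320.9, 128.0], array([0.6242, 0.0083])), ([291.9, 136.0], array([0.6077, 0.0686]))]
purple [([488.0, 126.6], array([ 0.6113, -0.3197])), ([427.5, 135.3], array([ 0.5948, -0.1994]))]
blue [([296.5, 35.1], array([0.807 , 0.0559])), ([171.8, 149.7], array([0.573 , 0.3006])), ([212.5, 165.0], array([0.542, 0.221])), ([385.8, 209.4], array([ 0.4514, -0.1158]))]
black [([520.3, 70.1], array([ 0.7263, -0.391 ])), ([581.8, 69.1], array([ 0.7279, -0.5159])), ([621.0, 113.7], array([ 0.6356, -0.5877])), ([475.9, 133.7], array([ 0.5973, -0.295 ])), ([417.6, 142.4], array([ 0.5808, -0.1795])), ([627.0, 137.9], array([ 0.5866, -0.5954])), ([462.4, 142.0], array([ 0.5809, -0.2675])), ([194.3, 210.0], array([0.4538, 0.2505]))]
```

View pics/t23c.png

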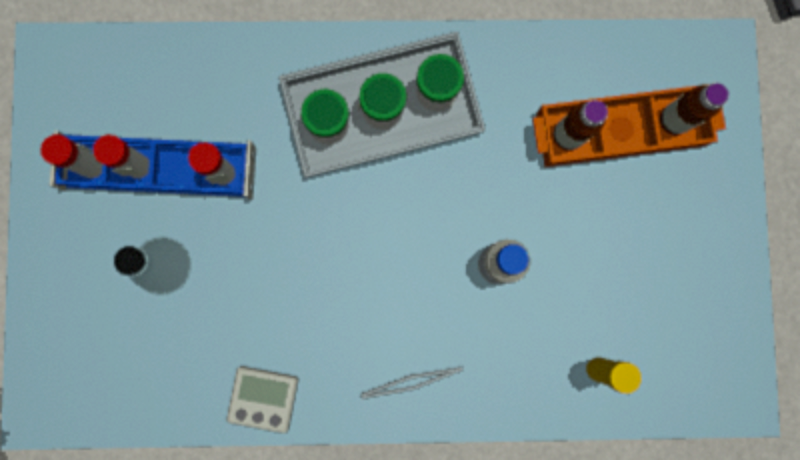

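View pics/s23.png

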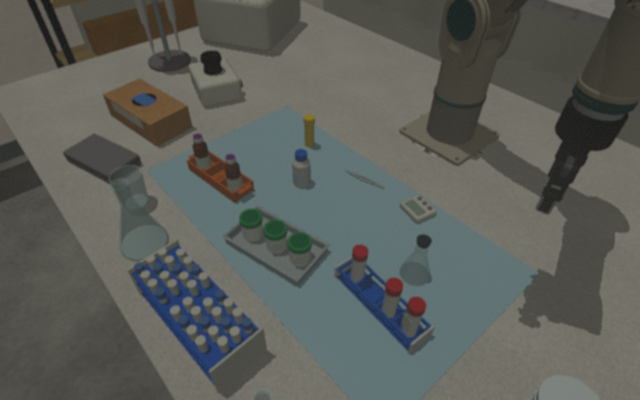

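All five are upright and in place. The flask (194,210) and reagent bottle (386,209) haven't moved, and the arm is clear of everything.

```bash
python3 -c "
from workcell import job
print(job.close_job())"
```

```text
the job is handed in; nothing more can be done
None
```

I sorted all five specimens and handed the job in at about 33 s of the 120 s allowed. The hand-in reports no verdict.

- **Placement:** The amber bottle is in the orange rack's y = +60 mm bay. The two red-capped tubes are in the blue rack's y = +73.5 and +24.5 mm cells. The two pots are in the steel tray at about y = +62 and 0 mm.
- **Last checks:** The final top and scene images show all five released and standing upright. The measured centres are within about 3 mm of the slot centres estimated from the images. The flask and reagent bottle are at the same pixels as at the start, and the yellow decoy tube was not touched.
- **Heights:** I did not measure the final heights separately. They rest on the release height matching the pick-up height plus the floor thickness.
- **Disagreements:** The wrist and top cameras differed by 2–4 mm on the rack and tray edges, and I averaged or split the difference. The tool was tilted about 1–2° for most of the work, and the images show no effect on the placings.

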